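# Reset the sample loader's carriage to the red mark

### The job

On the white sample loader, lift the red clamp lever to unlock the carriage, slide the carriage along its rail until its black pointer stands within the width of the red mark (not the blue one), then press the lever fully down again to lock it there. Do not force the carriage along while it is locked, and leave the bottle, the tip box and the mouse where they stand.

Things in the scene. Friction and masses are not known exactly. Their poses are not given: they have to be found in the camera images.
- loader: White sample loader fixed to the bench; base plate 200 (x) x 560 (y) x 18 mm. Origin: centre of its underside, on the bench; x points away from the robot, y along the rail, z up. Aluminium rail along y at x = 0; rail top 48 mm, its end stops 54 mm above the bench. Grey ledge for the marks along y at x = 65 to 95 mm, top 50 mm above the bench.
- beam (a point): Centre of the white sampling beam's underside, 270 mm above the bench at loader x = -52 mm, y = 0, axes as the loader's. The beam is 35 (x) x 540 (y) x 35 mm, on posts at y = +-255 mm; a grey probe head behind its middle reaches to loader x = 10, down to z = 265 mm (needle to 187). A vertical gripper on the lever strikes the beam: come from the robot's side, leaning 30 to 45 degrees.
- carriage (a joint): Position of the grey carriage along the rail, 0 to 0.22 m, growing to the loader's +y (at 0 its centre is at loader y = -110 mm). Carriage 90 (x) x 100 (y) mm, top 80 mm above the bench; on it a blue tray of yellow-capped cups (loader x = 0 to 44 mm, up to 118 mm above the bench). Free, it slides with about 2 N; with the lever down it is clamped.
- lever (a joint): Angle of the red clamp lever, rad: 0 is fully down (locked, the lever points to the robot, 10 degrees above level), 0.9 is the upper stop (fully unlocked, 62 degrees above level). It hinges on the carriage about the loader's y axis, lets go of the rail by 0.25, needs about 3 N at its grip and stays where it is left.
- lever_pivot (a point): The lever's hinge axis, on the carriage: 100 mm above the bench, at loader x = -30 mm, midway in y; axes as the loader's. Two steel cheeks stand 18 mm either side of it.
- lever_grip (a point): Point in the lever's red grip, 75 mm from the pivot. The red grip is a bar 16 mm wide (y) and 16 mm thick, 56 mm long, from 46 to 102 mm from the pivot; it can be pinched across its width, fingers closing along the loader's y. Its axes turn with the lever and agree with the loader's when the lever is at 0.
- pointer (a point): Tip of the carriage's thin black pointer (4 mm wide), on the side away from the robot, 63 mm above the bench; it passes over the marks. Axes as the loader's.
- red_mark: Red clip fixed on the loader's ledge, 16 mm wide in y, 24 mm in x, 6 mm thick. Origin: centre of its underside, on the ledge, 50 mm above the bench. Axes as the loader's. The pointer is to stand above it: pointer y = mark y.
- blue_mark: Blue clip of the same shape and axes on the same ledge: not the one wanted.
- reagent: Amber bottle, 52 mm diameter, 120 mm tall, loose, standing; origin at the centre of its underside. Bystander.
- tip_box: Orange and grey pipette-tip box, 87 x 122 x 58 mm, loose; origin at the centre of its underside. Bystander.
- mouse: Black computer mouse, 100 x 58 x 29 mm, loose; origin at the centre of its underside. Bystander.

How it is judged:
On the way, in this order (a step that is already met when the one before it is completed fails the run):
1. The lever is lifted (above 0.35 rad) while the carriage is still within 15 mm of where it started (value of joint lever above 0.35 rad and distance of pointer from where it was at the start of the episode below 0.015 m), for 0.1 s.
2. With the lever lifted (above 0.25 rad), the pointer is brought within the red mark's width (8 mm either side of its middle) (value of joint lever above 0.25 rad and y of pointer in the frame of red_mark between -0.008 and 0.008 m), for 0.1 s.
3. The lever is pressed down again (below 0.12 rad) with the pointer within the red mark (value of joint lever below 0.12 rad and y of pointer in the frame of red_mark between -0.008 and 0.008 m), for 0.2 s.
At the end, for the whole second after the job is handed in: The pointer stands within the red mark's width (its tip no more than 8 mm from the mark's middle, along the rail), the lever is down (below 0.12 rad) and the carriage is at rest (all of step 3 and velocity of joint carriage between -0.01 and 0.01 m/s); the robot touches nothing.
It fails at once if The bottle is shifted by more than 30 mm or tipped over (distance of reagent from where it was at the start of the episode above 0.03 m or angle between reagent's own z axis and vertical above 0.5 rad).
It fails at once if The tip box is shifted by more than 30 mm or tipped over (distance of tip_box from where it was at the start of the episode above 0.03 m or angle between tip_box's own z axis and vertical above 0.5 rad).
It fails at once if The mouse is shifted by more than 30 mm or tipped over (distance of mouse from where it was at the start of the episode above 0.03 m or angle between mouse's own z axis and vertical above 0.5 rad).
It also fails if it takes over 38 s, if anything falls off the work surface, if the arm or the gripper's body presses on something with over 40 N, if the wrist force passes 120 N, or if a joint passes its speed limit or range.

### The arm

A 6-joint arm with a two-finger parallel gripper is mounted at the origin on the work surface. World frame = base frame: x ahead of the robot, y to its left, z up, the work surface at z = 0. Lengths are in m, angles in rad, forces in N, time in s.
With the tool pointing down it reaches from about 0.4 to 0.825 m from the base axis. Payload 7 kg.
Tool frame: the origin (TCP) lies at the centre of the arm's flange, where the gripper is bolted on; the fingertips stand 178 mm ahead of it and the grasp point (between the pads) lies arm.tcp_to_grasp ahead of it (arm.tcp_to_grasp is the distance from the TCP to the grasp point, in m); z points along the fingers, y is the direction in which the jaws open and shut (so a half turn about z gives the same grasp; the last joint's range is limited). The gripper opens to 88 mm and grips with 3 to 60 N. Pads are 19 mm wide; open, the fingers measure 130 mm over their backs; the gripper's body (78 mm by 193 mm) begins 47 mm behind the grasp point.
Start: joints at [1.616, 0.359, 0.012, 0, -1.224, -0.288], TCP at [0.162, 0.655, 0.405] pointing down, gripper open.
Joint ranges: [-3.07, 3.07], [-1.43, 2.12], [-1.02, 1.25], [-3.03, 1.67], [-3.05, -0], [-3.03, 3.03]. Speed limits (rad/s): [2.39, 2.39, 3.01, 3.14, 3.14, 3.14].

### API

Orientations are given as [roll, pitch, yaw] about the fixed x, y, z axes, in that order (R = Rz(yaw) Ry(pitch) Rx(roll)).
In Python, from station import arm gives the robot as it stands.
- The arm moves only by the tool move_arm, never from a script. Its argument "deltas" is a list of rows, each a list of 6 numbers: the shift along the world's x, y, z in mm, then the turn, a rotation vector about the world's x, y, z in degrees. In form: [[tx, ty, tz, ax, ay, az], ...]. A call has exactly 5 rows; each row shifts and turns the commanded pose from where the row before left it; what a row does not reach is not made up. A row lasts 1/12 s, in which the tool goes at most 41.7 mm and 7.16 degrees, less where a joint would pass 70% of its speed; a pose out of reach is approached as far as the arm can. A call with a gripper value outside its range is refused whole. "claw" is the closure in counts, from 0 (fully open) to 255 (shut), set as the call begins (left out, the last holds). The fingers move at their own pace and stop on an object; "squeeze" is the grip in N (left out, the last holds). Time passes only in rows, so rows that do not move let the fingers close, or fill a call up. It gives the time, the measured TCP pose, the force and the opening at its end, in the units of the state.
- arm.get_state(): the state, without advancing time (a new reading comes with each control period).
- arm.grab_frame(name): name is "scene" or "top" or "wrist"; returns the picture (384x512x3 uint8, red, green, blue); there is no depth.
- arm.calibration(name): a dict with "intrinsics" (3x3 intrinsics, pixels), "k1" (the pictures are not rectified: a ray, as slopes to the right and down, at radius r is drawn at 1 + k1 r^2 times it, then the intrinsics apply), "T" (4x4, takes a point from camera to world coordinates); the wrist camera has in their place "mount" (4x4, takes a point from camera to tool coordinates, whose origin is the TCP and whose axes are the flange's). Camera axes: x right, y up, looking along -z (the intrinsics and any distortion apply to the point x, -y, -z); pixel columns grow to the right and rows downward; lengths in m; the calibration is good to about 2 mm. A picture is of the moment at which its call begins: read the wrist's pose just before it. calibration takes no time and is no camera call.
- arm.job_done(): hands the job in, once; it reports no verdict.
Trained networks look in the newest picture that a camera, given by its name, has taken for a name from the list of things; names that differ only in an ending like _2 or _b are one class to them, and where a whole thing is asked for, a point or a joint stands for the part that bears it (a point fixed in the world has none). Each returns a list of dicts, best first, with "score" (0 to 1); they miss things now and then, are a little off and sometimes report something else, mostly with a low value. They report only what shows in the picture. A call takes as long as a camera call.
- arm.spot_in(thing, camera): "xy" ([column, row] in pixels, amid what is visible of it).
- arm.masks_of(thing, camera): "pixels" (384x512 bool, what is visible of it) and "xy" ([column, row] in pixels, amid what is visible of it).
- arm.spot_point(thing, camera): "xy" ([column, row] in pixels: a listed point, or the origin of a listed thing).
The state is a dict: "t": time; "q": joint angles; "qd": joint speeds; "joint_efforts": joint torques, N m; "eef_pos": TCP position; "ee_rot": TCP orientation; "force": force on the tool from outside, world axes, zero at the start; "moment": the same for the moment, N m; "width": finger opening in m.
Only numpy, scipy, OpenCV 4.12 (cv2) and the standard library are available. Lean on these libraries where they do the work, as an engineer would, in place of code of your own. Each camera call takes 0.05 s, during which the arm holds its last target. There are 200 camera calls.

## Working session

There is one attempt and no reset: what is moved stays moved. The work goes in short steps, Python scripts to look and compute and a tool call to move; the robot and the scene stay as the last step left them, time stands still between calls to the robot, and variables do not carry over. Pictures are saved under pics/ and viewed, about 8 in all and at most 12, crops included, and the job is handed in when it is done.

Besides the shell and the picture viewer there is one more tool, called after ">>>" by a JSON object that holds its "op" and its "data", one argument or row to a line. move_arm: Moves the arm, as the interface text tells. Its arguments: {"type":"object","properties":{"deltas":{"type":"array","items":{"type":"array","items":{"type":"number"}}},"claw":{"type":"number"},"squeeze":{"type":"number"}},"required":["deltas"]}

```bash
mkdir -p pics; ls; cat > h.py <<'E'
import numpy as np, cv2
from station import arm
from scipy.spatial.transform import Rotation as Ro
def ray(name,xy):
    c=arm.calibration(name);K=np.array(c["intrinsics"]);
    if "T" in c: T=np.array(c["T"])
    else:
        s=arm.get_state();B=np.eye(4);B[:3,:3]=Ro.from_euler('xyz',s["ee_rot"]).as_matrix();B[:3,3]=s["eef_pos"];T=B@np.array(c["mount"])
    p=cv2.undistortPoints(np.array([[xy]],float),K,np.array([c["k1"],0,0,0,0.]) ,criteria=(3,50,1e-9))[0,0] if hasattr(cv2,'zz') else cv2.undistortPoints(np.array([[xy]],float),K,np.array([c["k1"],0,0,0,0.]))[0,0]
    d=T[:3,:3]@np.array([p[0],-p[1],-1]);return T[:3,3],d
def atz(name,xy,z):
    o,d=ray(name,xy);return o+d*(z-o[2])/d[2]
def proj(name,P):
    c=arm.calibration(name);K=np.array(c["intrinsics"]);T=np.linalg.inv(np.array(c["T"]))
    q=T[:3,:3]@np.array(P)+T[:3,3];x,y=q[0]/-q[2],-q[1]/-q[2];f=1+c["k1"]*(x*x+y*y)
    return np.array([K[0,0]*x*f+K[0,2],K[1,1]*y*f+K[1,2]])
E
sed -i 's/^    p=cv2.*/    p=cv2.undistortPoints(np.array([[xy]],float),K,np.array([c["k1"],0,0,0,0.]))[0,0]/' h.py
python3 - <<'E'
from h import *
print(arm.get_state(), arm.tcp_to_grasp)
ims=[]
for n in("scene","top"):
    im=arm.grab_frame(n);cv2.imwrite(f"pics/{n}0.png",im[:,:,::-1])
    print(n,np.round(arm.calibration(n)["T"],3).tolist(),arm.calibration(n)["k1"])
    for th,z in(("loader",0),("beam",.27),("lever_pivot",.1),("lever_grip",.113),("pointer",.063),("red_mark",.05),("blue_mark",.05),("reagent",0),("tip_box",0),("mouse",0)):
        for r in arm.spot_point(th,n)[:2]: print(n,th,round(r["score"],2),np.round(r["xy"],1),np.round(atz(n,r["xy"],z),3))
E
```

```text
pics
{'t': 0.0, 'q': array([ 1.61608775e+00,  3.59337786e-01,  1.10818555e-02, -3.30228723e-04,
       -1.22407265e+00, -2.88124737e-01]), 'qd': array([-0.00135632, -0.00013321,  0.00111165,  0.00082096, -0.00079955,
       -0.00212536]), 'joint_efforts': array([-1.27568356e-06, -5.82721245e+01,  2.93058693e+01,  6.99716493e+00,
        7.05792612e-03, -1.60461550e-04]), 'eef_pos': array([0.16224787, 0.65501472, 0.4037678 ]), 'ee_rot': array([ 3.14003534e+00, -1.37793403e-04, -2.42945661e-01]), 'force': array([-0.6811228 ,  0.04885718,  0.90650236]), 'moment': array([-0.01550148, -0.04791411, -0.01334011]), 'width': 0.08727460928671106} 0.1593
scene [[-0.776, -0.486, 0.401, 1.016], [0.63, -0.588, 0.507, 0.57], [-0.011, 0.646, 0.763, 1.028], [0.0, 0.0, 0.0, 1.0]] -0.032170559413185223
scene loader 0.62 [236.7 225.4] [ 0.621 -0.024  0.   ]
scene beam 0.89 [251.1 165. ] [ 0.562 -0.012  0.27 ]
scene lever_pivot 0.78 [246.3 201.8] [ 0.578 -0.021  0.1  ]
scene lever_grip 0.49 [266.3 190.8] [ 0.504 -0.007  0.113]
scene pointer 0.68 [221.6 227.7] [ 0.689 -0.011  0.063]
scene blue_mark 0.56 [
[... 338 characters left out ...]
], [0.0, 0.0, 0.0, 1.0]] -0.05684406401425743
top loader 0.86 [264.9 181.2] [ 0.614 -0.029  0.   ]
top beam 0.98 [260.2 180.8] [ 0.561 -0.004  0.27 ]
top lever_pivot 0.58 [262.2 182.3] [ 0.59  -0.015  0.1  ]
top lever_pivot 0.25 [264.2 177.5] [ 0.609 -0.023  0.1  ]
top lever_grip 0.56 [258.8 200.8] [ 0.513 -0.001  0.113]
top lever_grip 0.19 [267.1 182.2] [ 0.587 -0.034  0.113]
top pointer 0.71 [264.8 159. ] [ 0.695 -0.028  0.063]
top red_mark 0.52 [243.5 152.9] [0.726 0.061 0.05 ]
top blue_mark 0.52 [282.2 161. ] [ 0.69  -0.101  0.05 ]
top reagent 0.69 [281.2 160.4] [ 0.705 -0.1    0.   ]
top reagent 0.55 [153.2 237.1] [0.381 0.439 0.   ]
top tip_box 0.63 [380.7 224.8] [ 0.424 -0.514  0.   ]
```

View pics/scene0.png

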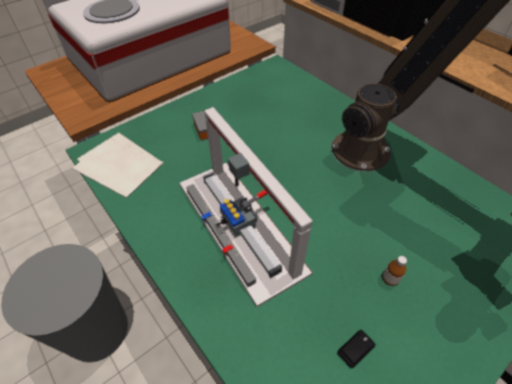

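View pics/top0.png

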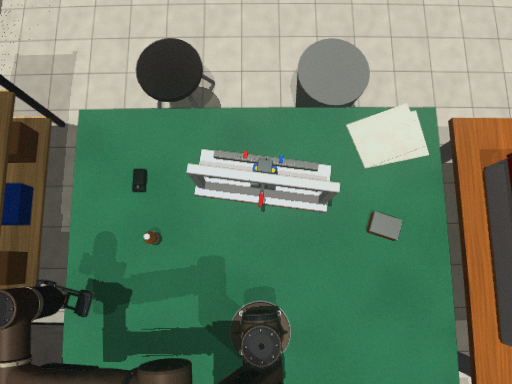

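The scene view shows the loader in the middle: red mark near (228,249), blue near (207,215), lever near (262,195). The top view shows the red mark at (245,155), blue at (281,160) and the lever at (262,200). Next I'll refine these with colour segmentation.

```bash
python3 - <<'E'
from h import *
out=[]
for n,(x0,y0,x1,y1) in(("top",(180,140,350,220)),("scene",(175,150,315,300))):
    im=cv2.imread(f"pics/{n}0.png");h=cv2.cvtColor(im,cv2.COLOR_BGR2HSV).astype(int)
    for c,m in(("red",((h[...,0]<8)|(h[...,0]>172))&(h[...,1]>150)&(h[...,2]>90)),("blue",(abs(h[...,0]-115)<10)&(h[...,1]>130)&(h[...,2]>60))):
        m=m.copy();k=np.zeros_like(m);k[y0:y1,x0:x1]=1;m&=k
        N,l,s,ce=cv2.connectedComponentsWithStats(m.astype(np.uint8))
        for i in range(1,N):
            if s[i,4]>4: print(n,c,s[i],np.round(ce[i],1),np.round(atz(n,ce[i],.055),3))
    f=4 if n=="top" else 4
    cv2.imwrite(f"pics/{n}_crop.png",cv2.resize(im[y0:y1,x0:x1],None,fx=f,fy=f,interpolation=3))
E
```

```text
top red [243 151   5   7  26] [244.9 154.1] [0.719 0.055 0.055]
top red [258 193   5  14  48] [260.4 200. ] [ 0.525 -0.008  0.055]
top blue [279 156   4   7  26] [280.6 159.2] [ 0.696 -0.094  0.055]
top blue [253 164   5   7  15] [254.6 166.3] [0.666 0.015 0.055]
top blue [272 166   5   5  15] [274.5 167.3] [ 0.662 -0.068  0.055]
scene red [257 190  10   8  46] [261.8 193.3] [ 0.491 -0.045  0.055]
scene red [223 245  10   8  45] [226.9 248.3] [0.719 0.057 0.055]
scene blue [221 204  23  22 189] [231.4 215.6] [ 0.632 -0.035  0.055]
scene blue [202 212   9   8  40] [205.6 215.4] [ 0.698 -0.091  0.055]
```

View pics/top_crop.png

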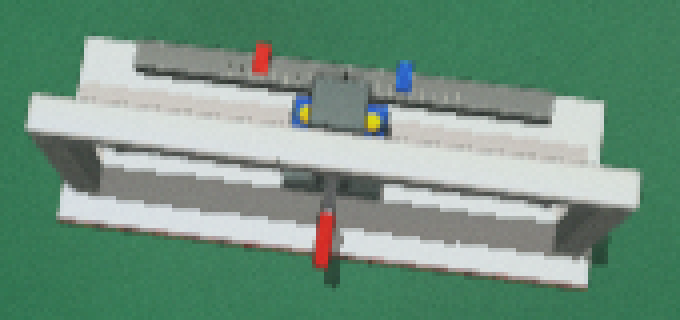

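View pics/scene_crop.png

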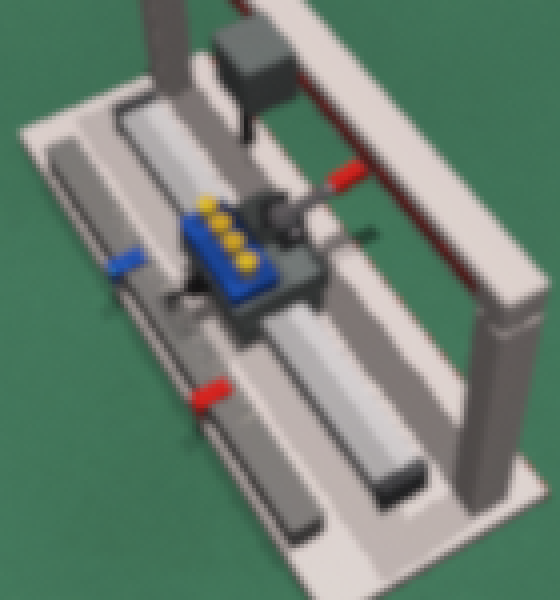

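```bash
python3 - <<'E'
from h import *
from scipy.optimize import least_squares
L=[];
def cr(n,u,v): 
    x0,y0=(180,140) if n=="top" else (175,150); return n,((u+.5)/4-.5+x0,(v+.5)/4-.5+y0)
C=[(cr("top",57,218),(-.1,.28,.012)),(cr("top",587,288),(-.1,-.28,.012)),(cr("top",85,37),(.1,.28,.018)),(cr("top",604,102),(.1,-.28,.018)),(cr("scene",20,132),(.1,-.28,.018)),(cr("scene",550,490),(-.1,.28,.018))]
def w(p,q): c,s=np.cos(p[2]),np.sin(p[2]); return np.array([p[0]+c*q[0]-s*q[1],p[1]+s*q[0]+c*q[1],q[2]])
M=[("red",("top",(244.9,154.1))),("blue",("top",(280.6,159.2))),("red",("scene",(226.9,248.3))),("blue",("scene",(205.6,215.4)))]
def f(p):
    r=[proj(n,w(p,q))-xy for (n,xy),q in C]
    for c,(n,xy) in M: r.append(proj(n,w(p,(.08,p[3] if c=="red" else p[4],.054)))-xy)
    return np.concatenate(r)
s=least_squares(f,[.615,-.03,-.13,.08,-.07],loss='soft_l1');p=s.x
print(np.round(p,4));print(np.round(f(p).reshape(-1,2),1))
# pointer / lever from views
def loc(P): 
    d=np.array(P[:2])-p[:2];c,s_=np.cos(p[2]),np.sin(p[2]);return np.round([c*d[0]+s_*d[1],-s_*d[0]+c*d[1]],4)
for n,xy,z in(("scene",(221.6,227.7),.063),("top",(264.8,159),.063),("top",(260.4,200),.121),("scene",(261.8,193.3),.121),cr("top",347,75)+(.063,),cr("scene",168,301)+(.063,)): print(n,xy,atz(n,xy,z),loc(atz(n,xy,z)))
E
```

```text
[ 0.621  -0.0193 -0.1364  0.0872 -0.0629]
[[-0.2 -0.3]
 [-0.2 -0.9]
 [-0.1 -1. ]
 [ 0.3 -0.8]
 [-2.1 -0. ]
 [-1.7  0.6]
 [-0.3  1.7]
 [-0.3  1.1]
 [ 1.5 -1.2]
 [ 1.4 -1.1]]
scene (221.6, 227.7) [ 0.68860842 -0.01148523  0.063     ] [0.0659 0.0169]
top (264.8, 159) [ 0.69525178 -0.02770801  0.063     ] [0.0747 0.0018]
top (260.4, 200) [ 0.51484204 -0.00669294  0.121     ] [-0.1069 -0.0019]
scene (261.8, 193.3) [ 0.5265334  -0.00295494  0.121     ] [-0.0958  0.0033]
top (266.375, 158.375) [ 0.69787542 -0.03426449  0.063     ] [ 0.0782 -0.0044]
scene (216.625, 224.875) [ 0.69464997 -0.03080715  0.063     ] [ 0.0745 -0.0014]
```

>>> {"op": "move_arm", "data": {
  "deltas": [
    [11, -32, -4, 0, 0, 1.2],
    [11, -32, -4, 0, 0, 1.2],
    [11, -32, -4, 0, 0, 1.2],
    [11, -32, -4, 0, 0, 1.2],
    [11, -32, -4, 0, 0, 1.3]
  ]
}}

```text
t: 1.52
eef_pos: [0.2176, 0.4936, 0.3845]
ee_rot: [-3.141, -0.0, -0.135]
force: [0.3, 0.1, -0.2]
width: 0.0874
```

>>> {"op": "move_arm", "data": {
  "deltas": [
    [11, -32, -4, -0.36, -2.64, 0],
    [11, -32, -4, -0.36, -2.64, 0],
    [11, -32, -4, -0.36, -2.64, 0],
    [11, -32, -4, -0.36, -2.64, 0],
    [11, -32, -4, -0.36, -2.64, 0]
  ]
}}

```text
t: 1.93
eef_pos: [0.2726, 0.3337, 0.3647]
ee_rot: [-3.141, -0.235, -0.136]
force: [2.0, 0.9, -0.3]
width: 0.0874
```

>>> {"op": "move_arm", "data": {
  "deltas": [
    [11, -32, -4, -0.36, -2.64, 0],
    [11, -32, -4, -0.36, -2.64, 0],
    [11, -32, -4, -0.36, -2.64, 0],
    [11, -32, -4, -0.36, -2.64, 0],
    [11, -32, -4, -0.36, -2.64, 0]
  ]
}}

```text
t: 2.35
eef_pos: [0.3343, 0.18, 0.3578]
ee_rot: [3.141, -0.453, -0.138]
force: [-0.2, -1.2, -0.9]
width: 0.0878
```

>>> {"op": "move_arm", "data": {
  "deltas": [
    [11, -32, -3, -0.36, -2.64, 0],
    [11, -32, -3, -0.36, -2.64, 0],
    [11, -32, -3, -0.36, -2.64, 0],
    [11, -32, -3, -0.36, -2.64, 0],
    [11, -32, -3, -0.36, -2.64, 0]
  ]
}}

```text
t: 2.77
eef_pos: [0.4261, 0.0329, 0.4036]
ee_rot: [3.123, -0.609, -0.138]
force: [1.1, 1.0, 0.8]
width: 0.0877
```

```bash
python3 - <<'E'
from h import *
s=arm.get_state();print(s['t'],np.round(s['eef_pos'],4),s['ee_rot'],np.round(s['q'],2))
R=Ro.from_euler('xyz',s['ee_rot']).as_matrix();print(np.round(R,3))
im=arm.grab_frame("wrist");cv2.imwrite("pics/wr1.png",im[:,:,::-1])
print(arm.calibration("wrist"))
for th,z in(("lever_pivot",.1),("lever_grip",.113),("pointer",.063),("red_mark",.053),("blue_mark",.053),("beam",.27),("loader",0)):
    for r in arm.spot_point(th,"wrist")[:2]: print(th,round(r["score"],2),np.round(r["xy"],1),np.round(atz("wrist",r["xy"],z),4))
E
```

```text
2.7667 [0.4261 0.0329 0.4036] [ 3.1226268  -0.60902787 -0.13766679] [ 0.54 -0.24 -1.02  0.93 -0.48  0.12]
[[ 0.812 -0.148  0.564]
 [-0.113 -0.989 -0.097]
 [ 0.572  0.016 -0.82 ]]
{'intrinsics': array([[292.39572576,   0.        , 258.89593371],
       [  0.        , 292.39572576, 193.14579434],
       [  0.        ,   0.        ,   1.        ]]), 'k1': 0.005176408839667025, 'mount': array([[-1.69428663e-04,  9.69040802e-01,  2.46900578e-01,
         6.69835043e-02],
       [ 9.99999985e-01,  1.71664174e-04,  1.24708969e-05,
         5.70032622e-04],
       [-3.02991758e-05,  2.46900576e-01, -9.69040817e-01,
         1.89399166e-02],
       [ 0.00000000e+00,  0.00000000e+00,  0.00000000e+00,
         1.00000000e+00]])}
lever_pivot 0.97 [278.1 210. ] [ 0.5864 -0.0263  0.1   ]
lever_grip 0.66 [278.3 269.5] [ 0.5182 -0.0104  0.113 ]
beam 0.65 [296.3 157.6] [ 0.5662 -0.0103  0.27  ]
loader 0.87 [268.1 208.9] [ 0.6186 -0.0137  0.    ]
```

View pics/wr1.png

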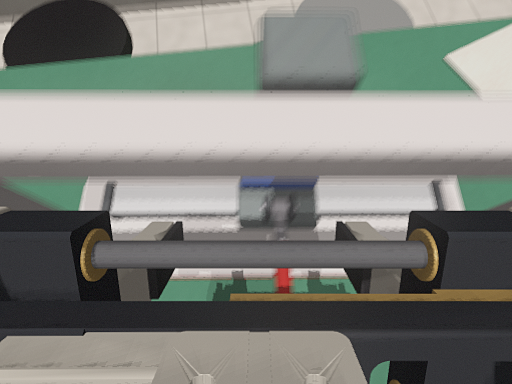

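The wrist view is motion-blurred, with the lever at (283,275) and the pivot near (278,208). Joint 3 reached its limit at this close, tilted pose, so I'll switch to a 30° lean at a lower height.

>>> {"op": "move_arm", "data": {
  "deltas": [
    [-2, -6, -15, 0.32, 0.95, 0.12],
    [-2, -6, -15, 0.32, 0.95, 0.12],
    [-1, -6, -15, 0.32, 0.95, 0.12],
    [-1, -5, -15, 0.32, 0.95, 0.12],
    [0, 0, 0, 0.32, 0.95, 0.12]
  ]
}}

```text
t: 3.58
eef_pos: [0.4313, 0.0119, 0.3588]
ee_rot: [3.14, -0.489, -0.133]
force: [0.3, -0.8, -0.2]
width: 0.0877
```

```bash
cat > look.py <<'E'
from h import *
import sys
tag=sys.argv[1]
arm.grab_frame("wrist")
s=arm.get_state();print(s['t'],np.round(s['eef_pos'],4),np.round(s['ee_rot'],4),np.round(s['q'],2),s['force'],s['width'])
im=arm.grab_frame("wrist");cv2.imwrite(f"pics/{tag}.png",im[:,:,::-1])
for th,z in(("lever_pivot",.1),("lever_grip",.113),("pointer",.063),("red_mark",.053),("blue_mark",.053),("beam",.27),("loader",0)):
    for r in arm.spot_point(th,"wrist")[:1]: print(th,round(r["score"],2),np.round(r["xy"],1),np.round(atz("wrist",r["xy"],z),4))
E
python3 look.py wr2
```

```text
3.6333 [0.4318 0.0121 0.3599] [ 3.141  -0.4895 -0.134 ] [ 0.51 -0.17 -0.99  0.72 -0.44  0.31] [0.91117575 0.1634172  0.50563872] 0.08774451271634628
lever_pivot 0.93 [265.4 170.4] [ 0.5897 -0.0154  0.1   ]
lever_grip 0.66 [267.8 242.3] [ 0.5186 -0.0076  0.113 ]
red_mark 0.74 [273.2  87.1] [ 0.7122 -0.045   0.053 ]
beam 0.72 [273.9  89.5] [ 0.5678 -0.0143  0.27  ]
loader 0.58 [260.9 167.9] [ 0.6264 -0.0191  0.    ]
```

View pics/wr2.png

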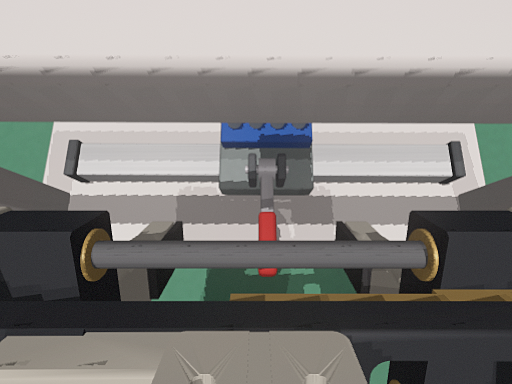

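The wrist view is now sharp: lever bar centred at column 267 (rows 210–275), pivot at (266,170), carriage midway between the end stops. It agrees with the fit to about 2 mm. I'll descend onto the grip.

>>> {"op": "move_arm", "data": {
  "deltas": [
    [2, -2, -14, 0, 0, 0],
    [2, -2, -14, 0, 0, 0],
    [2, -2, -14, 0, 0, 0],
    [2, -2, -14, 0, 0, 0],
    [2, -2, -14, 0, 0, 0]
  ]
}}

```text
t: 4.45
eef_pos: [0.461, -0.003, 0.3177]
ee_rot: [-3.136, -0.453, -0.138]
force: [0.7, 0.6, 0.2]
width: 0.0878
```

>>> {"op": "move_arm", "data": {
  "deltas": [
    [2, -0.6, -14, 0, 0, 0],
    [0, 0, -14, 0, 0, 0],
    [0, 0, -9, 0, 0, 0],
    [0, 0, 0, 0, 0, 0],
    [0, 0, 0, 0, 0, 0]
  ]
}}

```text
t: 4.87
eef_pos: [0.4743, -0.0062, 0.2971]
ee_rot: [-3.133, -0.427, -0.138]
force: [-1.4, -0.1, 1.4]
width: 0.0875
```

```bash
python3 look.py wr3
```

```text
4.9167 [ 0.4743 -0.006   0.2974] [-3.1326 -0.4272 -0.1378] [ 0.33  0.01 -1.02  0.87 -0.24  0.28] [0.25151207 0.35448998 0.04187141] 0.08744149356344601
lever_pivot 0.74 [255.8 181.8] [ 0.5883 -0.0177  0.1   ]
lever_grip 0.97 [254.4 291.1] [ 0.5146 -0.0072  0.113 ]
pointer 0.97 [257.8  73.4] [ 0.6976 -0.0332  0.063 ]
red_mark 0.86 [166.9  77.6] [0.7114 0.0528 0.053 ]
blue_mark 0.92 [317.   76.3] [ 0.6929 -0.0895  0.053 ]
beam 0.42 [256.2 290.7] [ 0.5368 -0.0142  0.27  ]
loader 0.17 [319.6  78.3] [ 0.7211 -0.1074  0.    ]
```

View pics/wr3.png

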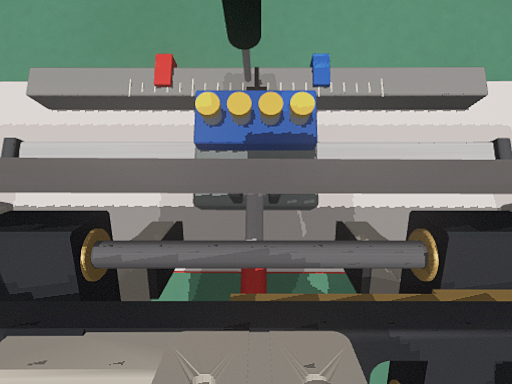

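The pointer and both marks are visible (pointer at column 257, red mark 165, blue mark 320), but joint 3 is at its limit. I'll fit the arm's kinematics from the logged joint and TCP pairs so I can pick a reachable lean and wrist configuration.

```bash
cat > kin.py <<'E'
import numpy as np, itertools
from scipy.optimize import least_squares
from scipy.spatial.transform import Rotation as Ro
def ax(v,a): return Ro.from_rotvec(np.array(v,float)*a).as_matrix()
Y=[0,1,0];X=[1,0,0];Z=[0,0,1]
def fk(q,k,s4=1,s6=1,off6=0):
    d1,a1,L2,a3,L4,d6=k
    R=ax(Z,q[0]);p=np.array([0,0,d1])+R@[a1,0,0]
    R=R@ax(Y,q[1]);p=p+R@[0,0,L2]
    R=R@ax(Y,-q[2]);p=p+R@[0,0,a3]+R@[L4,0,0]
    R=R@ax(X,s4*q[3])@ax(Y,-q[4]);p=p+R@[d6,0,0]
    R=R@ax(X,s6*q[5])@ax(Y,np.pi/2)@ax(Z,off6)
    return p,R
D=[([1.616,.3593,.0111,-.0003,-1.2241,-.2881],[.16225,.65501,.40377],[3.14004,-.00014,-.24295]),
([.54,-.24,-1.02,.93,-.48,.12],[.4261,.0329,.4036],[3.1226,-.6090,-.1377]),
([.51,-.17,-.99,.72,-.44,.31],[.4318,.0121,.3599],[3.141,-.4895,-.134]),
([.33,.01,-1.02,.87,-.24,.28],[.4743,-.006,.2974],[-3.1326,-.4272,-.1378])]
RNG=np.array([[-3.07,3.07],[-1.43,2.12],[-1.02,1.25],[-3.03,1.67],[-3.05,0],[-3.03,3.03]])
K0=[.4,.1,.45,.05,.45,.1]
def res(k,s4,s6,o):
    r=[]
    for q,p,e in D:
        P,R=fk(q,k,s4,s6,o);r+=list((P-p)*5);r+=list((Ro.from_matrix(R)*Ro.from_euler('xyz',e).inv()).as_rotvec()*.3)
    return np.array(r)
if __name__=="__main__":
    for s4,s6 in itertools.product((1,-1),(1,-1)):
        for o in(0,np.pi/2,np.pi,-np.pi/2):
            s=least_squares(res,K0,args=(s4,s6,o));
            if s.cost<.3: print(s4,s6,o,s.cost,np.round(s.x,3),np.round(res(s.x,s4,s6,o).reshape(-1,6),3)[:, :])
E
python3 kin.py
python3 - <<'E'
import kin,itertools,numpy as np
from kin import *
L=[]
for s4,s6 in itertools.product((1,-1),(1,-1)):
    f=lambda v:res(v[:6],s4,s6,v[6])
    for o in(0,1.57,3.14,-1.57):
        s=least_squares(f,K0+[o]);L.append((s.cost,s4,s6,s.x,s.fun))
L.sort(key=lambda a:a[0])
for l in L[:2]: print(l[0],l[1],l[2],np.round(l[3],3));print(np.round(l[4].reshape(-1,6),3))
E
```

```text
0.5152879880677759 -1 -1 [ 4.570e-01 -2.000e-03  7.640e-01  1.000e-03  4.050e-01  6.280e-01
 -1.572e+00]
[[-0.958 -0.045  0.008  0.    -0.     0.   ]
 [ 0.094 -0.187 -0.025 -0.     0.     0.003]
 [-0.042  0.113  0.003  0.002 -0.002 -0.001]
 [-0.075  0.213  0.014 -0.001  0.001 -0.001]]
0.5152879880677761 -1 -1 [ 4.570e-01 -2.000e-03  7.640e-01  1.000e-03  4.050e-01  6.280e-01
 -1.572e+00]
[[-0.958 -0.045  0.008  0.    -0.     0.   ]
 [ 0.094 -0.187 -0.025 -0.     0.     0.003]
 [-0.042  0.113  0.003  0.002 -0.002 -0.001]
 [-0.075  0.213  0.014 -0.001  0.001 -0.001]]
```

```bash
cat > kin2.py <<'E'
from kin import *
def fk2(q,v):
    d1,a1,L2,a3,L4,d6,b1,b5,c5=v
    R=ax(Z,q[0]);p=np.array([0,0,d1])+R@[a1,b1,0]
    R=R@ax(Y,q[1]);p=p+R@[0,0,L2]
    R=R@ax(Y,-q[2]);p=p+R@[L4,0,a3]
    R=R@ax(X,-q[3]);p=p+R@[0,b5,0]
    R=R@ax(Y,-q[4]);p=p+R@[d6,0,c5]
    return p,R@ax(X,-q[5])@ax(Y,np.pi/2)@ax(Z,-np.pi/2)
def f(v): 
    r=[]
    for q,p,e in D:
        r+=list(fk2(q,v)[0]-p)
    return np.r_[np.array(r),np.array(v-[.4,0,.45,0,.45,.1,0,0,0])*1e-3]
def fit(): return least_squares(f,K0+[-.15,0,0]).x
if __name__=="__main__":
    v=fit();print(np.round(v,3));print(np.round(f(v)[:3*len(D)].reshape(-1,3),4))
E
python3 kin2.py
```

```text
[ 0.192 -0.001  0.608  0.004  0.461  0.204  0.    -0.191 -0.   ]
[[-0.0006  0.     -0.0006]
 [-0.0011  0.0006 -0.001 ]
 [ 0.0013 -0.0001  0.0032]
 [-0.0002 -0.0011 -0.0015]]
```

```bash
cat > ik.py <<'E'
from kin2 import *
V=fit()
L0=np.array([.621,-.0193]);YAW=-.1364
def w(q): c,s=np.cos(YAW),np.sin(YAW); return np.array([L0[0]+c*q[0]-s*q[1],L0[1]+s*q[0]+c*q[1],q[2]])
def pose(lam,yc,th,r=.075,back=0,dyaw=0,roll=0):
    a=np.radians(10)+lam
    zt=np.array([np.sin(th),0,-np.cos(th)])
    g=np.array([-.03-r*np.cos(a),yc,.1+r*np.sin(a)])-(.1593+back)*zt
    return w(g),ax(Z,YAW+dyaw)@ax(Y,-th)@ax(X,np.pi)
def ik(P,R,q0,flip=0):
    if flip: R=R@ax(Z,np.pi)
    g=lambda q:np.r_[(fk2(q,V)[0]-P),Ro.from_matrix(fk2(q,V)[1].T@R).as_rotvec()*.2]
    lo,hi=RNG[:,0]+.03,RNG[:,1]-.03
    s=least_squares(g,np.clip(q0,lo+1e-3,hi-1e-3),bounds=(lo,hi),max_nfev=60);return s.x,np.sqrt(2*s.cost)
if __name__=="__main__":
    rng=np.random.default_rng(0)
    for th in (20,25,30,35,40,45):
      for flip in(0,1):
        S=[]
        for i in range(25):
            q0=RNG[:,0]+rng.random(6)*(RNG[:,1]-RNG[:,0])
            q,e=ik(*pose(0,-.003,np.radians(th)),q0,flip)
            if e<1e-3 and not any(np.abs(q-x).max()<.05 for x in S): S.append(q)
        for q in S: print(th,flip,np.round(q,2))
E
python3 ik.py
python3 - <<'E'
from ik import *
rng=np.random.default_rng(0)
# sanity: re-solve start pose
print(ik(np.array(D[0][1]),Ro.from_euler('xyz',D[0][2]).as_matrix(),np.array(D[0][0])+.1))
for th in (0,15,30,45,60):
  for flip in(0,1):
    b=min((ik(*pose(0,-.003,np.radians(th)),RNG[:,0]+rng.random(6)*(RNG[:,1]-RNG[:,0]),flip) for i in range(25)),key=lambda t:t[1])
    print(th,flip,np.round(b[0],2),round(b[1],4),np.round(fk2(b[0],V)[0]-pose(0,-.003,np.radians(th))[0],3))
E
```

```text
(array([ 1.61504241e+00,  3.59170823e-01,  1.23692775e-02, -3.24708712e-04,
       -1.22552352e+00, -2.87086064e-01]), np.float64(3.3378725157974493e-12))
0 0 [ 0.36  0.23 -0.51 -0.   -0.83  1.07] 0.0 [-0.  0.  0.]
0 1 [ 0.36  0.23 -0.51  0.   -0.83 -2.07] 0.0 [ 0.  0. -0.]
15 0 [ 0.45  0.1  -0.85  0.35 -0.43  0.68] 0.0 [-0.  0.  0.]
15 1 [ 0.45  0.1  -0.85  0.35 -0.43 -2.46] 0.0 [-0.  0. -0.]
30 0 [-0.42  0.07 -0.91 -3.   -0.03 -1.47] 0.0392 [ 0.002  0.007 -0.012]
30 1 [-0.42  0.07 -0.91 -3.   -0.03  1.67] 0.0392 [ 0.002  0.007 -0.012]
45 0 [-0.2   0.05 -0.71 -2.02 -0.03 -2.65] 0.0099 [ 0.     0.001 -0.004]
45 1 [-0.2   0.05 -0.71 -2.02 -0.03  0.49] 0.0099 [ 0.     0.001 -0.004]
60 0 [-0.61  0.18 -0.99 -2.36 -0.66 -1.95] 0.0211 [ 0.004 -0.005  0.009]
60 1 [-0.61  0.18 -0.99 -2.36 -0.66  1.19] 0.0211 [ 0.004 -0.005  0.009]
```

```bash
python3 - <<'E'
from ik import *
rng=np.random.default_rng(0)
qa=np.array([.45,.1,-.85,.35,-.43,.68])
qb=np.array([-.2,.05,-.71,-2.02,-.1,-2.65])
for r in (.075,.088):
 for th in (15,18,20,22,25,48,52,56):
  o=[]
  for lam,yc in((0,-.003),(.45,-.003),(.45,.085),(0,.085)):
    for br,s in(("A",qa),("B",qb)):
      if (br=="A")!=(th<40): continue
      b=min((ik(*pose(lam,yc,np.radians(th),r),s+.4*rng.standard_normal(6)*(i>0)) for i in range(8)),key=lambda t:t[1])
      o.append((round(b[1],4),np.round(b[0],2).tolist()))
  print(r,th,[x[0] for x in o]);
  if max(x[0] for x in o)<.003: print([x[1] for x in o])
E
```

```text
0.075 15 [np.float64(0.0), np.float64(0.0), np.float64(0.0), np.float64(0.0)]
[[0.45, 0.1, -0.85, 0.35, -0.43, 0.68], [0.44, 0.08, -0.76, 0.28, -0.53, 0.77], [0.6, 0.11, -0.74, 0.34, -0.55, 0.56], [0.61, 0.13, -0.83, 0.41, -0.45, 0.47]]
0.075 18 [np.float64(0.0), np.float64(0.0), np.float64(0.0), np.float64(0.0)]
[[0.43, 0.07, -0.95, 0.55, -0.33, 0.5], [0.44, 0.05, -0.84, 0.41, -0.44, 0.64], [0.61, 0.09, -0.82, 0.48, -0.47, 0.42], [0.59, 0.11, -0.93, 0.62, -0.36, 0.28]]
0.075 20 [np.float64(0.0037), np.float64(0.0), np.float64(0.0), np.float64(0.001)]
0.075 22 [np.float64(0.0116), np.float64(0.0), np.float64(0.0), np.float64(0.0092)]
0.075 25 [np.float64(0.0235), np.float64(0.0106), np.float64(0.0077), np.float64(0.0215)]
0.075 48 [np.float64(0.0), np.float64(0.0117), np.float64(0.0), np.float64(0.0035)]
0.075 52 [np.float64(0.0), np.float64(0.0), np.float64(0.0023), np.float64(0.0144)]
0.075 56 [np.float64(0.0072), np.float64(0.0), np.float64(0.0131), np.float64(0.0266)]
0.088 15 [np.float64(0.0), np.float64(0.0), np.float64(0.0), np.float64(0.0)]
[[0.47, 0.07, -0.87, 0.36, -0.43, 0
[... 174 characters left out ...]
loat64(0.0), np.float64(0.0)]
[[0.45, 0.05, -0.97, 0.55, -0.33, 0.48], [0.46, 0.02, -0.85, 0.4, -0.47, 0.64], [0.63, 0.06, -0.83, 0.47, -0.5, 0.42], [0.61, 0.09, -0.95, 0.62, -0.37, 0.25]]
0.088 20 [np.float64(0.0058), np.float64(0.0), np.float64(0.0), np.float64(0.0031)]
0.088 22 [np.float64(0.0137), np.float64(0.0), np.float64(0.0), np.float64(0.0113)]
0.088 25 [np.float64(0.0256), np.float64(0.0103), np.float64(0.0073), np.float64(0.0237)]
0.088 48 [np.float64(0.0), np.float64(0.015), np.float64(0.0), np.float64(0.0047)]
0.088 52 [np.float64(0.0), np.float64(0.0), np.float64(0.0015), np.float64(0.0157)]
0.088 56 [np.float64(0.0083), np.float64(0.0), np.float64(0.0121), np.float64(0.0281)]
```

```bash
python3 - <<'E'
from ik import *
from station import arm
s=arm.get_state();P0=s['eef_pos'];R0=Ro.from_euler('xyz',s['ee_rot']);q=s['q']
th=np.radians(17)
for nm,a in(("hover",dict(lam=0,yc=-.0035,th=th,r=.085,back=.06)),("grasp",dict(lam=0,yc=-.0035,th=th,r=.085))):
    P,R=pose(**a);q,e=ik(P,R,q);print(nm,np.round(P,4),np.round((P-P0)*1000,1),"rot",np.round(np.degrees((Ro.from_matrix(R)*R0.inv()).as_rotvec()),2),np.round(q,2),round(e,4))
    P0=P;R0=Ro.from_matrix(R)
E
```

```text
hover [0.4443 0.0014 0.3245] [-30.    7.3  26.8] rot [ 0.52  7.51 -0.13] [ 0.51 -0.05 -0.84  0.33 -0.57  0.66] 0.0
grasp [ 0.4617 -0.001   0.2671] [ 17.4  -2.4 -57.4] rot [0. 0. 0.] [ 0.45  0.06 -0.93  0.47 -0.37  0.56] 0.0
```

>>> {"op": "move_arm", "data": {
  "deltas": [
    [-8, 2, 7, 0.1, 1.5, 0],
    [-8, 2, 7, 0.1, 1.5, 0],
    [-7, 2, 7, 0.1, 1.5, 0],
    [-7, 1.3, 5.8, 0.1, 1.5, 0],
    [0, 0, 0, 0.1, 1.5, -0.1]
  ]
}}

```text
t: 5.73
eef_pos: [0.4449, 0.0013, 0.325]
ee_rot: [-3.141, -0.301, -0.136]
force: [0.4, -0.4, 0.5]
width: 0.0874
```

```bash
python3 look.py wr4; python3 - <<'E'
from h import *
im=cv2.imread("pics/wr4.png");h=cv2.cvtColor(im,cv2.COLOR_BGR2HSV).astype(int)
m=((h[...,0]<8)|(h[...,0]>172))&(h[...,1]>150)&(h[...,2]>60)
for y in range(190,300,10):
    x=np.where(m[y,200:330])[0]
    if len(x): print(y,x.min()+200,x.max()+200,len(x))
m=arm.masks_of("lever_grip","wrist");print(m[0]["score"],m[0]["xy"])
E
```

```text
5.7833 [0.4458 0.0015 0.3249] [-3.1412 -0.2994 -0.1355] [ 0.51 -0.05 -0.84  0.34 -0.57  0.66] [0.76317499 0.32314541 1.11204554] 0.08752698737895698
lever_pivot 0.96 [257.3 113.7] [ 0.5884 -0.0178  0.1   ]
lever_grip 0.62 [255.5 207.8] [ 0.515 -0.007  0.113]
pointer 0.97 [258.1   9.2] [ 0.6966 -0.0342  0.063 ]
red_mark 0.58 [169.   11.1] [0.7128 0.0496 0.053 ]
blue_mark 0.39 [318.8  15. ] [ 0.6894 -0.0924  0.053 ]
loader 0.9 [256.4 113.9] [ 0.6194 -0.022   0.    ]
190 247 267 21
200 247 267 21
210 246 267 22
220 246 267 22
230 246 267 22
240 247 266 20
0.63 [255.7, 177.4]
```

Hover reached as predicted; the lever lies 1.2 mm off the jaw centre, toward loader +y. Descending with that correction, then closing gently.

>>> {"op": "move_arm", "data": {
  "deltas": [
    [4, 0, -14, 0, 0, 0],
    [4, 0, -14, 0, 0, 0],
    [4, -0.5, -14, 0, 0, 0],
    [4, -0.7, -15, 0, 0, 0],
    [0, 0, 0, 0, 0, 0]
  ]
}}

```text
t: 6.65
eef_pos: [0.4611, -0.0011, 0.2642]
ee_rot: [3.138, -0.297, -0.136]
force: [-1.3, 0.2, -0.1]
width: 0.0877
```

>>> {"op": "move_arm", "data": {
  "deltas": [
    [0, 0, 0, 0, 0, 0],
    [0, 0, 0, 0, 0, 0],
    [0, 0, 0, 0, 0, 0],
    [0, 0, 0, 0, 0, 0],
    [0, 0, 0, 0, 0, 0]
  ],
  "claw": 255,
  "squeeze": 8
}}

```text
t: 7.07
eef_pos: [0.4618, -0.0003, 0.2676]
ee_rot: [3.141, -0.302, -0.136]
force: [0.4, -0.2, 0.5]
width: 0.0597
```

>>> {"op": "move_arm", "data": {
  "deltas": [
    [0, 0, 0, 0, 0, 0],
    [0, 0, 0, 0, 0, 0],
    [0, 0, 0, 0, 0, 0],
    [0, 0, 0, 0, 0, 0],
    [0, 0, 0, 0, 0, 0]
  ]
}}

```text
t: 7.48
eef_pos: [0.4617, -0.0005, 0.2668]
ee_rot: [3.14, -0.301, -0.136]
force: [-0.3, -0.6, -0.5]
width: 0.0264
```

```bash
python3 - <<'E'
from ik import *
from station import arm
s=arm.get_state();print(s['t'],s['force'],s['width'],np.round(s['q'],2))
th=np.radians(17);P0=pose(0,-.0023,th,.085)[0];print(P0,s['eef_pos']);q=s['q']
for lam,yc in((.1,-.0023),(.2,-.0023),(.3,-.0023),(.4,-.0023),(.5,-.0023),(.55,-.0023),(.55,.085)):
    P,R=pose(lam,yc,th,.085);q,e=ik(P,R,q);print(lam,np.round((P-P0)*1000,1),np.round(q,2),round(e,4));P0=P
E
```

```text
7.4833 [-0.25389558 -0.58932993 -0.45929856] 0.026414334336314765 [ 0.45  0.07 -0.93  0.49 -0.36  0.54]
[4.61892504e-01 2.16298774e-04 2.67099443e-01] [ 0.46166749 -0.00052161  0.26679226]
0.1 [ 1.9 -0.3  8.3] [ 0.46  0.05 -0.91  0.44 -0.4   0.59] 0.0
0.2 [ 2.7 -0.4  8.1] [ 0.46  0.05 -0.88  0.41 -0.43  0.62] 0.0
0.3 [ 3.5 -0.5  7.7] [ 0.46  0.04 -0.86  0.38 -0.46  0.64] 0.0
0.4 [ 4.2 -0.6  7.4] [ 0.46  0.04 -0.83  0.36 -0.48  0.67] 0.0
0.5 [ 4.9 -0.7  6.9] [ 0.46  0.04 -0.81  0.35 -0.5   0.69] 0.0
0.55 [ 2.7 -0.4  3.3] [ 0.45  0.04 -0.79  0.34 -0.51  0.7 ] 0.0
0.55 [11.9 86.5  0. ] [ 0.62  0.07 -0.77  0.4  -0.54  0.49] 0.0
```

>>> {"op": "move_arm", "data": {
  "deltas": [
    [0, 0, 0, 0, 0, 0],
    [0, 0, 0, 0, 0, 0],
    [0, 0, 0, 0, 0, 0],
    [0, 0, 0, 0, 0, 0],
    [0, 0, 0, 0, 0, 0]
  ]
}}

```text
t: 7.9
eef_pos: [0.4617, -0.0003, 0.2668]
ee_rot: [3.141, -0.301, -0.136]
force: [-1.8, 4.5, -1.0]
width: 0.016
```

>>> {"op": "move_arm", "data": {
  "deltas": [
    [0, 0, 0, 0, 0, 0],
    [0, 0, 0, 0, 0, 0],
    [1, -0.1, 4.2, 0, 0, 0],
    [1, -0.1, 4.1, 0, 0, 0],
    [1.3, -0.2, 4.1, 0, 0, 0]
  ],
  "squeeze": 15
}}

```text
t: 8.32
eef_pos: [0.4649, -0.0011, 0.2793]
ee_rot: [3.14, -0.3, -0.137]
force: [3.0, 1.4, -7.8]
width: 0.0157
```

>>> {"op": "move_arm", "data": {
  "deltas": [
    [1.4, -0.2, 4, 0, 0, 0],
    [1.7, -0.2, 3.9, 0, 0, 0],
    [1.8, -0.3, 3.8, 0, 0, 0],
    [2.1, -0.3, 3.7, 0, 0, 0],
    [2.1, -0.3, 3.7, 0, 0, 0]
  ]
}}

```text
t: 8.73
eef_pos: [0.4739, -0.0025, 0.2983]
ee_rot: [3.14, -0.3, -0.137]
force: [1.5, 1.3, -9.6]
width: 0.0156
```

>>> {"op": "move_arm", "data": {
  "deltas": [
    [2.4, -0.3, 3.5, 0, 0, 0],
    [2.5, -0.4, 3.4, 0, 0, 0],
    [2.6, -0.4, 3.3, 0, 0, 0],
    [0, 0, 0, 0, 0, 0],
    [0, 0, 0, 0, 0, 0]
  ]
}}

```text
t: 9.15
eef_pos: [0.4818, -0.0035, 0.309]
ee_rot: [3.14, -0.301, -0.137]
force: [-1.0, -1.0, -0.8]
width: 0.0159
```

```bash
python3 look.py wr5|tee o; python3 - <<'E'
from h import *
n="scene";im=arm.grab_frame(n)
a=cv2.resize(im[150:300,175:315],None,fx=4,fy=4,interpolation=3)
b=cv2.resize(cv2.imread("pics/wr5.png")[:,:,::-1],None,fx=.75,fy=.75)
c=np.zeros((600,560+384,3),np.uint8);c[:,:560]=a;c[:288,560:]=b
cv2.imwrite("pics/lift.png",cv2.resize(c[:,:,::-1],(800,508)))
E
```

```text
9.2 [ 0.4817 -0.0035  0.309 ] [ 3.1402 -0.3014 -0.1364] [ 0.45  0.04 -0.8   0.35 -0.51  0.7 ] [-0.82162972 -0.86193311  0.04146345] 0.01586233007634821
lever_pivot 0.7 [257.8 156.2] [ 0.5878 -0.0181  0.1   ]
lever_grip 0.59 [258.1 239.7] [ 0.5294 -0.0102  0.113 ]
pointer 0.85 [259.5  36.6] [ 0.6982 -0.0346  0.063 ]
red_mark 0.62 [257.8 241. ] [ 0.522  -0.0088  0.053 ]
blue_mark 0.93 [319.3  40.5] [ 0.6931 -0.0885  0.053 ]
loader 0.94 [254.9 143.4] [ 0.6197 -0.0188  0.    ]
```

View pics/lift.png

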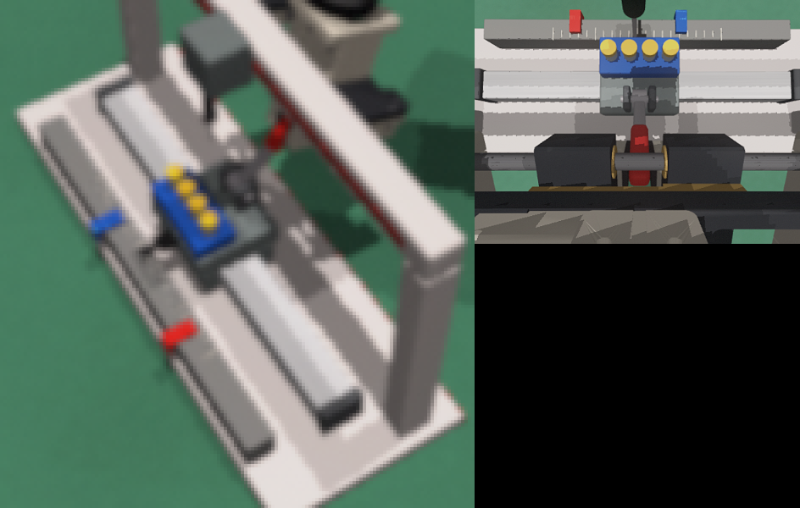

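The lever is lifted and pinched: in the scene it is steeply raised, and in the wrist view it sits between the jaws. Now sliding about 80 mm along loader +y before measuring again.

>>> {"op": "move_arm", "data": {
  "deltas": [
    [0.6, 4, 0, 0, 0, 0],
    [1.1, 8, 0, 0, 0, 0],
    [1.4, 10, 0, 0, 0, 0],
    [1.4, 10, 0, 0, 0, 0],
    [1.4, 10, 0, 0, 0, 0]
  ]
}}

```text
t: 10.07
eef_pos: [0.4876, 0.0395, 0.3087]
ee_rot: [3.14, -0.301, -0.136]
force: [-3.0, -1.7, 4.0]
width: 0.0157
```

>>> {"op": "move_arm", "data": {
  "deltas": [
    [1.4, 10, 0, 0, 0, 0],
    [1.4, 10, 0, 0, 0, 0],
    [1.4, 10, 0, 0, 0, 0],
    [0.8, 6, 0, 0, 0, 0],
    [0, 0, 0, 0, 0, 0]
  ]
}}

```text
t: 10.48
eef_pos: [0.4928, 0.0765, 0.3088]
ee_rot: [3.141, -0.302, -0.135]
force: [-6.3, 2.6, 6.2]
width: 0.0162
```

```bash
python3 look.py wr6; python3 - <<'E'
import cv2
im=cv2.imread("pics/wr6.png");cv2.imwrite("pics/wr6c.png",cv2.resize(im[0:130,150:370],None,fx=3.5,fy=3.5,interpolation=3))
E
```

```text
10.5333 [0.4928 0.0764 0.3088] [-3.1415 -0.3016 -0.135 ] [ 0.6   0.07 -0.78  0.41 -0.53  0.5 ] [-4.17228531  2.21246053  6.3746118 ] 0.01617881387023426
lever_pivot 0.87 [257.3 154.1] [0.6004 0.0621 0.1   ]
lever_grip 0.75 [259.5 241.7] [0.5391 0.0688 0.113 ]
pointer 0.8 [260.5  38.5] [0.7075 0.0448 0.063 ]
red_mark 0.85 [247.7  39.9] [0.7136 0.0556 0.053 ]
loader 0.8 [330.1 142.6] [ 0.6208 -0.0191  0.    ]
```

View pics/wr6c.png

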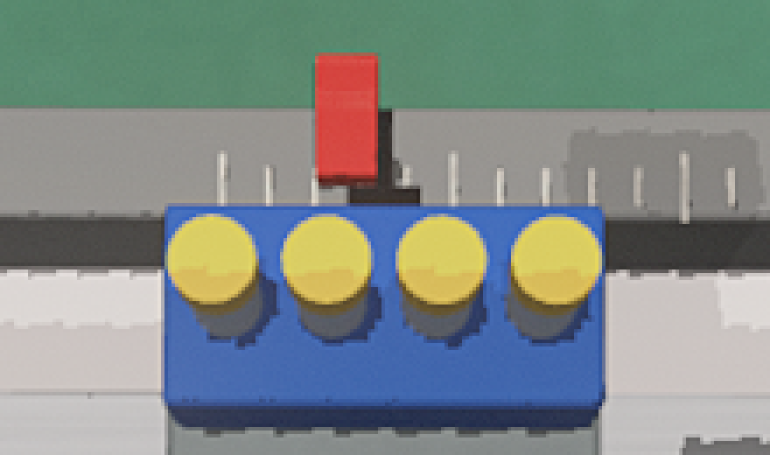

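Pointer centred at crop x≈385, red mark 316–378 (centre 347, 16 mm = 62 px): about 10 mm further along +y.

>>> {"op": "move_arm", "data": {
  "deltas": [
    [0.3, 2, 0, 0, 0, 0],
    [0.4, 3, 0, 0, 0, 0],
    [0.4, 3, 0, 0, 0, 0],
    [0.3, 2, 0, 0, 0, 0],
    [0, 0, 0, 0, 0, 0]
  ]
}}

```text
t: 11.35
eef_pos: [0.494, 0.0857, 0.3087]
ee_rot: [3.141, -0.301, -0.136]
force: [-5.4, 0.6, 6.5]
width: 0.0156
```

```bash
python3 look.py wr7; python3 - <<'E'
import cv2
im=cv2.imread("pics/wr7.png");cv2.imwrite("pics/wr7c.png",cv2.resize(im[0:130,150:370],None,fx=3.5,fy=3.5,interpolation=3))
E
```

```text
11.4 [0.494  0.0857 0.3088] [ 3.1412 -0.3013 -0.1357] [ 0.62  0.08 -0.78  0.41 -0.53  0.48] [-4.66225492 -0.18890009  6.00413069] 0.0156320182742351
lever_pivot 0.76 [260.1 153.1] [0.6021 0.0694 0.1   ]
lever_grip 0.69 [256.1 242.4] [0.5402 0.0807 0.113 ]
pointer 0.6 [258.6  38.1] [0.7092 0.0559 0.063 ]
red_mark 0.8 [259.   39.5] [0.7138 0.0549 0.053 ]
blue_mark 0.91 [421.  40.] [ 0.6933 -0.0901  0.053 ]
loader 0.66 [340.8 142.1] [ 0.6209 -0.021   0.    ]
```

View pics/wr7c.png

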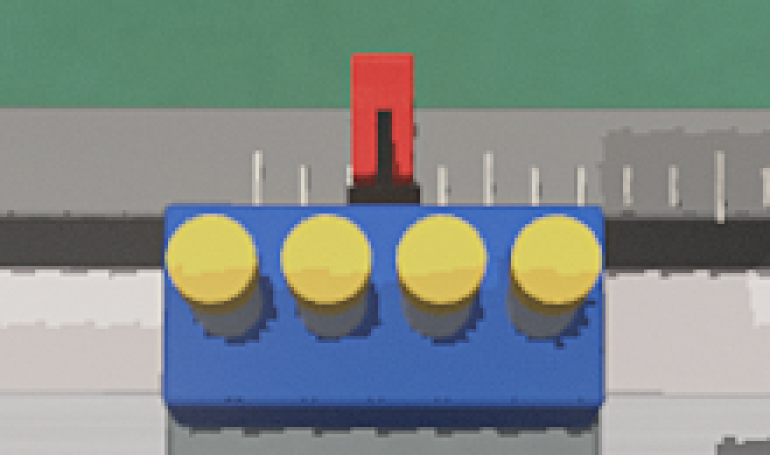

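The pointer (x≈385) stands within 1 mm of the red mark's middle (x≈382). Now reversing the arc to press the lever down.

>>> {"op": "move_arm", "data": {
  "deltas": [
    [-2.6, 0.4, -3.3, 0, 0, 0],
    [-2.5, 0.4, -3.4, 0, 0, 0],
    [-2.4, 0.3, -3.5, 0, 0, 0],
    [-2.1, 0.3, -3.7, 0, 0, 0],
    [-2.1, 0.3, -3.7, 0, 0, 0]
  ]
}}

```text
t: 12.22
eef_pos: [0.4827, 0.0876, 0.2915]
ee_rot: [-3.141, -0.303, -0.136]
force: [-0.5, -1.4, 5.6]
width: 0.0164
```

>>> {"op": "move_arm", "data": {
  "deltas": [
    [-1.8, 0.3, -3.8, 0, 0, 0],
    [-1.7, 0.2, -3.9, 0, 0, 0],
    [-1.4, 0.2, -4, 0, 0, 0],
    [-1.3, 0.2, -4.1, 0, 0, 0],
    [-1, 0.1, -4.1, 0, 0, 0]
  ]
}}

```text
t: 12.63
eef_pos: [0.4754, 0.0886, 0.2713]
ee_rot: [-3.141, -0.302, -0.136]
force: [-2.2, 0.1, 5.0]
width: 0.0157
```

>>> {"op": "move_arm", "data": {
  "deltas": [
    [-1, 0.1, -4.2, 0, 0, 0],
    [-0.3, 0, -2, 0, 0, 0],
    [-0.3, 0, -2, 0, 0, 0],
    [0, 0, 0, 0, 0, 0],
    [0, 0, 0, 0, 0, 0]
  ]
}}

```text
t: 13.05
eef_pos: [0.4741, 0.0886, 0.2639]
ee_rot: [-3.141, -0.303, -0.136]
force: [-4.4, 0.9, 10.7]
width: 0.0157
```

```bash
python3 look.py wr8
```

```text
13.1 [0.4741 0.0886 0.2639] [-3.1406 -0.303  -0.1356] [ 0.61  0.11 -0.92  0.59 -0.38  0.29] [-4.12332643  1.07204043 10.90114007] 0.01573975787601353
lever_pivot 0.57 [259.1 107. ] [0.6007 0.0709 0.1   ]
lever_grip 0.74 [258.6 239.7] [0.5268 0.0812 0.113 ]
loader 0.6 [353.7 111.1] [ 0.6201 -0.0199  0.    ]
```

>>> {"op": "move_arm", "data": {
  "deltas": [
    [0, 0, -1.5, 0, 0, 0],
    [0, 0, -1.5, 0, 0, 0],
    [0, 0, 0, 0, 0, 0],
    [0, 0, 0, 0, 0, 0],
    [0, 0, 0, 0, 0, 0]
  ]
}}

```text
t: 13.92
eef_pos: [0.4744, 0.0886, 0.2616]
ee_rot: [-3.14, -0.304, -0.136]
force: [-7.0, -1.6, 16.9]
width: 0.0158
```

>>> {"op": "move_arm", "data": {
  "deltas": [
    [0, 0, 1.5, 0, 0, 0],
    [0, 0, 1.5, 0, 0, 0],
    [0, 0, 0, 0, 0, 0],
    [0, 0, 0, 0, 0, 0],
    [0, 0, 0, 0, 0, 0]
  ],
  "claw": 0
}}

```text
t: 14.33
eef_pos: [0.4733, 0.0876, 0.2625]
ee_rot: [3.14, -0.3, -0.136]
force: [0.0, -0.0, -0.8]
width: 0.0439
```

>>> {"op": "move_arm", "data": {
  "deltas": [
    [0, 0, 0, 0, 0, 0],
    [0, 0, 0, 0, 0, 0],
    [0, 0, 0, 0, 0, 0],
    [0, 0, 0, 0, 0, 0],
    [-2, 0.3, 7, 0, 0, 0]
  ]
}}

```text
t: 14.75
eef_pos: [0.4711, 0.0874, 0.2688]
ee_rot: [3.139, -0.299, -0.136]
force: [-0.1, -0.8, 0.2]
width: 0.0768
```

>>> {"op": "move_arm", "data": {
  "deltas": [
    [-4, 0.5, 13, 0, 0, 0],
    [-4, 0.5, 13, 0, 0, 0],
    [-4, 0.5, 13, 0, 0, 0],
    [-4, 0.5, 13, 0, 0, 0],
    [0, 0, 0, 0, 0, 0]
  ]
}}

```text
t: 15.17
eef_pos: [0.4555, 0.0903, 0.3242]
ee_rot: [-3.14, -0.303, -0.137]
force: [-0.1, 0.5, 1.2]
width: 0.0879
```

```bash
python3 look.py wr9; python3 - <<'E'
from h import *
a=cv2.resize(arm.grab_frame("scene")[150:300,175:315,::-1],(420,450),interpolation=3)
b=cv2.imread("pics/wr9.png")[0:300,100:440]
c=np.zeros((450,760,3),np.uint8);c[:,:420]=a;c[:300,420:]=b;cv2.imwrite("pics/end.png",c)
h=cv2.cvtColor(b,cv2.COLOR_BGR2HSV).astype(int);m=((h[...,0]<8)|(h[...,0]>172))&(h[...,1]>150)&(h[...,2]>60);m[:100]=0
y,x=np.where(m);print("lever red rows",y.min(),y.max(),x.min()+100,x.max()+100)
E
```

```text
15.2167 [0.4555 0.0902 0.323 ] [-3.1404 -0.3028 -0.1365] [ 0.69 -0.01 -0.83  0.41 -0.58  0.42] [ 0.42188191  0.17721578 -0.08342843] 0.08763451191391326
lever_pivot 0.84 [259.8 111.1] [0.5981 0.0686 0.1   ]
pointer 0.66 [259.5   6.2] [0.7065 0.0532 0.063 ]
red_mark 0.5 [256.9   9.9] [0.7103 0.0551 0.053 ]
blue_mark 0.64 [413.9  14.1] [ 0.6858 -0.0922  0.053 ]
loader 0.73 [338.3 114.3] [ 0.6154 -0.0235  0.    ]
lever red rows 166 240 100 439
```

View pics/end.png

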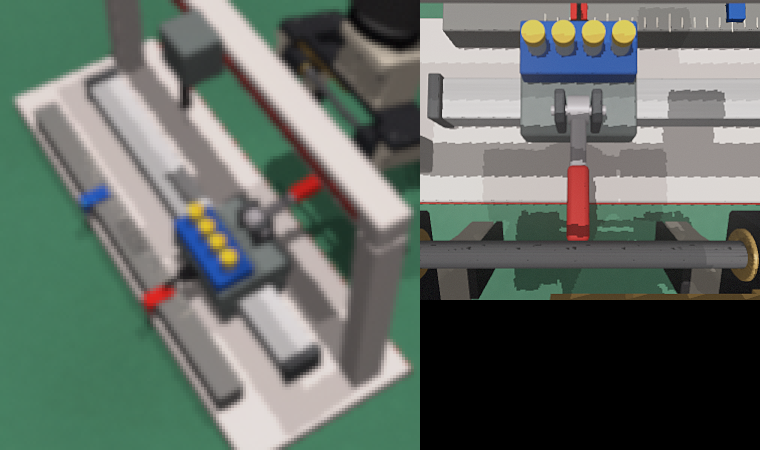

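The final view shows the lever lying down as at the start, the pointer over the red mark, and the gripper clear. Handing in.

```bash
python3 -c "
from station import arm
print(arm.job_done())"
```

```text
the job is handed in; nothing more can be done
None
```

I lifted the lever, slid the carriage about 88 mm along the rail to the red mark, and pressed the lever down again. Then I backed the open gripper off and handed the job in at about 15 s. No verdict was reported.

**Last checks:**
- **Pointer:** before locking, it stood within about 1 mm of the red mark's middle in the wrist picture. After release, the network's points put it about 1.5 mm off, but the mark is partly cut off at the picture's edge there.
- **Lever:** the upward force rose to 17 N as I pressed, so it looks to be at its lower stop. In the last picture it lies as it did at the start. I did not measure its angle directly.
- **Contact:** with the gripper open and about 6 cm clear, the wrist force was close to zero.
- **Bystanders:** the arm's path stayed well clear of the bottle, tip box and mouse. I did not measure where they stand afterwards.

**What did not go as planned:**
- **Lean:** joint 3 hit its lower limit at the 30 to 40 degree lean you advised. I fitted the arm's geometry and used 17 degrees instead, with about 25 mm of calculated clearance to the beam.
- **Distance to slide:** early estimates ranged from 85 to 90 mm. I slid 80 mm first and corrected from a wrist picture.

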